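# Open the dial padlock by feel and present it at the hasp

## Task

The blue dial padlock lies on its back in the wooden rest: turn its dial clockwise until you feel the notch click (the shackle jumps out a little), then pull the shackle out to its stop while the lock sits in the rest. Lift the open lock and hold it up level, dial uppermost, with the open shackle's loop right above the staple on the green case, several centimetres clear of it, and finish while still holding it there. Be gentle, never gripping or pressing the lock with more than about 25 N, and leave the mug, jar and plaster cast where they are.

Things in the scene. Friction and masses are not known exactly. Their poses are not given: they have to be found in the camera images.
- lock: the padlock, lying on its back, about 0.5 kg (varies by about 30 percent): a blue block 60 (its x) x 66 (its y) x 28 mm (z) with a steel shackle at its +x end and a black dial on top. Origin: centre of its underside; z up out of the dial face. It sits loosely (2 mm play) in the rest and lifts straight out
- dial_grip (a point): centre of the dial, on its axis, at half its height. The dial is a black round knob 40 mm in diameter and 16 mm tall standing on the 28 mm thick block, centred over the block's origin (its top is 44 mm above the lock's underside); it has an orange mark and white ticks
- dial (a joint): dial angle in rad, growing clockwise seen from above; starts at any value between -0.5 and 0.5. It turns easily (under 0.1 N m). Somewhere 0.6 to 2.7 rad clockwise from its start (different each time) the notch is met: the shackle jumps out about 5.5 mm and the dial is then blocked, with about 0.3 rad of play; do not force it on. Fingers gripping gently slip on the round dial when it is blocked. If it is let go it stays where it is
- shackle (a joint): how far the shackle is out of the lock along the lock's +x, in m: 0 locked, about 0.0055 after the click (pushed by a spring), 0.022 at the stop, fully open. After the click it slides with about 2 N of friction and stays where it is left. While locked it gives less than 2 mm; pull no harder than a few newtons
- loop (a point): centre of the opening of the shackle loop; moves with the shackle. The shackle is a U of 8 mm round steel bar, 48 mm wide over its two legs (legs along the lock's x, 40 mm between centres, 32 mm clear inside), at half the block's thickness (14 mm above the lock's underside). Locked, this point is 45 mm along +x from the lock's centre, the crown bar's centre is 17 mm beyond this point and the straight legs run from 15 mm before it (at the block) to 9 mm beyond it
- rest: wooden tray holding the lock, fixed, 76 x 82 mm, x and y along the lock's; origin: centre of its underside. Floor 12 mm above the bench, rim 21 mm above the bench (so the top 19 mm of the lock's sides stands free), rim open in the middle of the +x side, where the shackle comes out over the bench
- staple (a point): top of the U-shaped steel staple of the hasp, standing in the middle of the lid of the green instrument case, 94 mm above the bench
- case: green steel instrument case, fixed, 134 x 184 x 70 mm (x, y, z), hasp and staple on its lid; origin: centre of its underside
- mug: turquoise mug of brushes, 80 mm wide without its handle, 85 mm tall, brushes to 145 mm; leave it alone. Origin: centre of its underside
- jar: small amber jar, 44 mm wide, 65 mm tall; leave it alone. Origin: centre of its underside
- cast: white plaster cast of a row of teeth, 60 x 65 x 31 mm; leave it alone. Origin: centre of its underside

How it is judged (in metres and radians):
On the way, in this order (a step that is already met when the one before it is completed fails the run):
1. the dial is turned into the notch: the shackle has jumped out (joint above 3.5 mm) with the lock still in the rest (value of joint shackle above 0.0035 m and distance of lock from where it was at the start of the episode below 0.015 m), for 0.2 s.
2. the shackle is pulled fully open (at least 18 of its 22 mm) with the lock still in the rest (value of joint shackle above 0.018 m and distance of lock from where it was at the start of the episode below 0.015 m), for 0.2 s.
At the end, for the whole second after the job is handed in: The lock is held in the fingers, still, dial up and level within 0.3 rad, shackle at least 16 mm out, the centre of its loop within 35 mm horizontally of the staple and 30 to 150 mm above the staple's top, touching neither case nor rest (value of joint shackle above 0.016 m and horizontal distance between loop and staple below 0.035 m and z of loop in the frame of staple between 0.03 and 0.15 m and angle between lock's own z axis and vertical below 0.3 rad and contact force between the fingers and lock above 1 N and contact force between lock and case below 0.1 N and contact force between lock and rest below 0.1 N and linear speed of lock below 0.03 m/s); the arm keeps its last pose, push and grip.
It fails at once if the lock is gripped or pressed too hard (over 60 N summed over both fingers, a grip of 30 N) (contact force between the fingers and lock above 60 N).
It fails at once if the mug is disturbed (moved over 20 mm) (distance of mug from where it was at the start of the episode above 0.02 m).
It fails at once if the jar is disturbed (moved over 20 mm) (distance of jar from where it was at the start of the episode above 0.02 m).
It fails at once if the plaster cast is disturbed (moved over 20 mm) (distance of cast from where it was at the start of the episode above 0.02 m).
It also fails if it takes over 72 s, if anything falls off the work surface, if the arm or the gripper's body presses on something with over 40 N, if the wrist force passes 120 N, or if a joint passes its speed limit or range.

## Robot

A 6-joint arm with a two-finger parallel gripper is mounted at the origin on the work surface. World frame = base frame: x ahead of the robot, y to its left, z up, the work surface at z = 0. Lengths are in mm, angles in rad, forces in N, time in s.
With the tool pointing down it reaches from about 300 to 775 mm from the base axis. Payload 14.6 kg.
Tool frame: the origin (TCP) lies between the finger pads; the fingertips stand 17 mm ahead of it and the grasp point (between the pads) lies 2 mm behind it (manip.tip_reach is the distance from the TCP to the fingertips, in mm); z points along the fingers, y is the line along which they close (so a half turn about z gives the same grasp; the last joint's range is limited). The gripper opens to 94 mm and grips with 3 to 60 N. Pads are 16 mm wide; open, the fingers measure 119 mm over their backs; the gripper's body (75 mm by 177 mm) begins 78 mm behind the grasp point.
Start: joints at [1.28, 0.3, 1.521, -0, 1.321, -0.067], TCP at [122.063, 536.274, 222.446] pointing down, gripper open.
Joint ranges: [-3.03, 3.03], [-0.79, 2.21], [0.23, 2.52], [-1.04, 4.18], [0, 3.07], [-2.55, 2.55]. Speed limits (rad/s): [2.22, 2.22, 2.57, 3.14, 3.14, 3.14].

## Interface

Orientations are given as [roll, pitch, yaw] about the fixed x, y, z axes, in that order (R = Rz(yaw) Ry(pitch) Rx(roll)).
In Python, from cell import manip, viewer gives the robot as it stands.
- The arm moves only by the tool apply_moves, never from a script. Its argument "moves" is a list of rows, each a list of 3 entries, a list of its own where there are three numbers: the shift along the tool's x, y, z each as a share of 0.25 m, from -1 to 1, then the turn, a rotation vector about the tool's x, y, z each as a share of pi rad, from -1 to 1, then the closure, from 0 (fully open) to 1 (shut). In form: [[[dx, dy, dz], [wx, wy, wz], grip], ...]. A call has 1 to 12 rows; each row is the pose to reach, as a shift and turn from the pose commanded when the call began, along the tool's axes at that moment, turning the shorter way round; what a row does not reach only later rows make up. A row lasts 1/12 s, in which the tool goes at most 41.7 mm and 7.16 degrees, less where a joint would pass 70% of its speed; a pose out of reach is approached as far as the arm can. A call with a number of a shift or a turn outside -1 to 1 is refused whole. A call with a gripper value outside its range is refused whole. The fingers move at their own pace and stop on an object; "squeeze" is the grip in N (left out, the last holds). Time passes only in rows, so rows that repeat a pose let the fingers close. It gives the time, the measured TCP pose, the force, the opening and the grip force at its end, in the units of the state.
- manip.read_state(): the state, without advancing time (a new reading comes with each control period).
- viewer.camera(name): name is "scene" or "top"; returns the picture (480x640x3 uint8, blue, green, red); there is no depth.
- viewer.camera_info(name): a dict with "camera_matrix" (3x3 intrinsics, pixels), "k1" (the pictures are not rectified: a ray, as slopes to the right and down, at radius r is drawn at 1 + k1 r^2 times it, then the intrinsics apply), "R" (3x3) and "t" (3): a world point X has camera coordinates R X + t. Camera axes: x right, y down, z forward; pixel columns grow to the right and rows downward; lengths in mm; the calibration is good to about 2 mm. A picture is of the moment at which its call begins. camera_info takes no time and is no camera call.
- manip.sign_off(): hands the job in; it is judged then, once.
The state is a dict: "clock": time; "joints": joint angles; "qd": joint speeds; "effort": joint torques, N m; "eef_pos": TCP position; "eef_rot": TCP orientation; "wrist_force": force on the tool from outside, world axes, zero at the start; "moment": the same for the moment, N m; "finger_gap": finger opening in mm; "finger_force": force on a finger pad.
Only numpy, scipy, OpenCV 4.12 (cv2) and the standard library are available. Lean on these libraries where they do the work, as an engineer would, in place of code of your own. Each camera call takes 0.05 s, during which the arm holds its last target. There are 200 camera calls.

## Working session

There is one attempt and no reset: what is moved stays moved. The work goes in short steps, Python scripts to look and compute and a tool call to move; the robot and the scene stay as the last step left them, time stands still between calls to the robot, and variables do not carry over. Pictures are saved under pics/ and viewed, at most 10 in all, crops included, and the job is handed in when it is done.

Besides the shell and the picture viewer there is one more tool, called after "Emit:" in YAML: its name, and indented under it one key for each argument. apply_moves: Moves the arm, as the interface text tells. Shift numbers are shares of 0.25 m and turn numbers shares of pi rad, none past 1 either way. Its arguments: {"type":"object","properties":{"moves":{"type":"array"},"squeeze":{"type":"number"}},"required":["moves"]}

```bash
mkdir -p pics; cat > h.py <<'E'
import numpy as np, cv2
from cell import manip, viewer
def ray(name,uv):
    c=viewer.camera_info(name);K=np.array(c["camera_matrix"]);R=np.array(c["R"]);t=np.array(c["t"]).ravel()
    d=np.array([(uv[0]-K[0,2])/K[0,0],(uv[1]-K[1,2])/K[1,1]]);s=d.copy()
    for _ in range(20): s=d/(1+c["k1"]*(s@s))
    return -R.T@t, R.T@np.array([s[0],s[1],1])
def onz(name,uv,z):
    o,d=ray(name,uv); return o+d*(z-o[2])/d[2]
def proj(name,X):
    c=viewer.camera_info(name);K=np.array(c["camera_matrix"])
    p=np.array(c["R"])@np.array(X,float)+np.array(c["t"]).ravel(); s=p[:2]/p[2]; s=s*(1+c["k1"]*(s@s))
    return K[0,0]*s[0]+K[0,2],K[1,1]*s[1]+K[1,2]
def blobs(im,lo,hi,amin=60):
    m=cv2.inRange(cv2.cvtColor(im,cv2.COLOR_BGR2HSV),lo,hi)
    cs=cv2.findContours(m,cv2.RETR_EXTERNAL,cv2.CHAIN_APPROX_NONE)[0]
    return sorted([c for c in cs if cv2.contourArea(c)>amin],key=cv2.contourArea,reverse=True)
E
python3 - <<'E'
from h import *
for n in("top","scene"): cv2.imwrite(f"pics/{n}0.png",viewer.camera(n)); c=viewer.camera_info(n);print(n,-np.array(c["R"]).T@np.array(c["t"]).ravel(),c["k1"])
print(manip.read_state(), manip.tip_reach)
E
```

```text
top [ 328.90490141   -1.73670243 1251.66885845] 0.011935292921333178
scene [1350.35289985 -278.34238886 1176.65495777] -0.008525737707640677
{'clock': 0.1, 'joints': array([ 1.28041338e+00,  3.00419874e-01,  1.52152061e+00, -3.10875804e-05,
        1.32068666e+00, -6.66204651e-02]), 'qd': array([ 0.00196958, -0.00084841, -0.00078583,  0.00059861, -0.00149444,
        0.00079709]), 'effort': array([ 2.58354747e-03, -5.32646334e+01, -3.53283906e+01,  7.09332456e-02,
        2.34963780e-02, -1.17168256e-04]), 'eef_pos': array([122.00417113, 536.07568113, 221.93999751]), 'eef_rot': array([-3.14055846e+00, -3.88214209e-05,  2.91783786e+00]), 'wrist_force': array([ 0.01580369, -0.01741558, -0.41190818]), 'moment': array([-0.03417376, -0.05552953, -0.0583701 ]), 'finger_force': 0.0, 'finger_gap': 94.17421058682305} 17.0
```

View pics/top0.png

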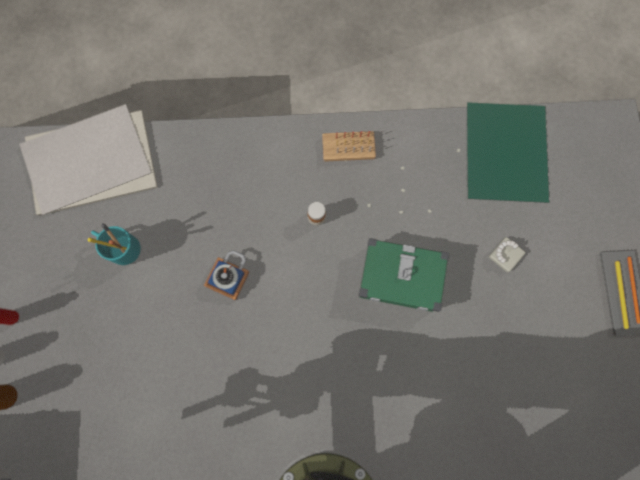

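View pics/scene0.png

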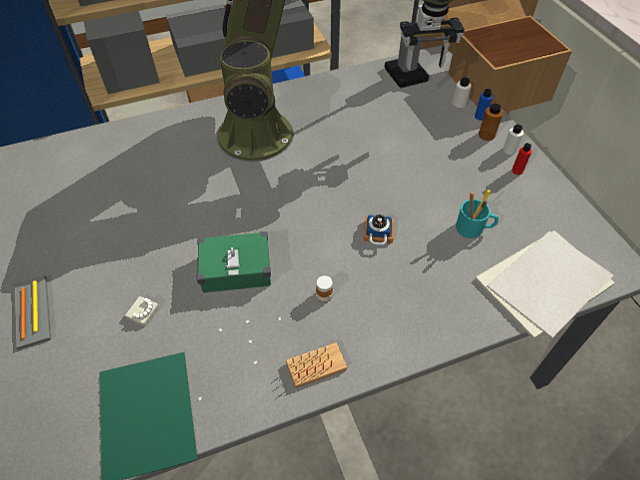

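The top view shows the lock near (227,277) with its shackle toward (235,256). The case is at (404,275) with the staple near (407,270), the mug at (115,245), the jar at (316,212) and the cast at (507,254).

```bash
python3 - <<'E'
from h import *
for n in("top","scene"): print(n,"tcp px",proj(n,manip.read_state()["eef_pos"]))
im=cv2.imread("pics/top0.png"); sc=cv2.imread("pics/scene0.png")
a=cv2.resize(im[235:315,187:267],(400,400),interpolation=cv2.INTER_CUBIC)
b=cv2.resize(im[235:315,365:445],(400,400),interpolation=cv2.INTER_CUBIC)
c=cv2.resize(sc[205:255,355:405],(300,300),interpolation=cv2.INTER_CUBIC)
d=cv2.resize(sc[230:280,210:260],(300,300),interpolation=cv2.INTER_CUBIC)
cv2.imwrite("pics/crop0.png",np.vstack([np.hstack([a,b])[:300],np.hstack([c,d,np.zeros((300,200,3),np.uint8)])])[:600])
cv2.imwrite("pics/crop0.png",np.vstack([np.hstack([cv2.resize(a,(300,300)),cv2.resize(b,(300,300))]),np.hstack([c,d])]))
# orange rest wood + blue block
for nm,lo,hi in(("blue",(100,120,40),(125,255,255)),("wood",(3,110,60),(20,255,255)),("green",(65,90,30),(88,255,255)),("turq",(86,120,50),(98,255,255))):
    for k in blobs(im,lo,hi)[:3]:
        r=cv2.minAreaRect(k);print(nm,cv2.contourArea(k),np.round(r[0],1),np.round(r[1],1),r[2])
m=cv2.inRange(cv2.cvtColor(im,cv2.COLOR_BGR2HSV),(0,110,40),(125,255,255));m[:]=m; roi=np.zeros_like(m);roi[240:310,195:260]=1
p=cv2.findNonZero(m*roi); r=cv2.minAreaRect(p);print("rest all",r,[np.round(onz("top",q,21)) for q in cv2.boxPoints(r)])
print("dial guess",onz("top",(227,277),44),"staple guess",onz("top",(407,270),94))
E
```

```text
top tcp px (np.float64(29.683389543330463), np.float64(489.525507849198))
scene tcp px (np.float64(425.2057234496781), np.float64(63.05098550680384))
wood 223.0 [633.5 289.9] [66.8  4.5] 81.67434692382812
wood 94.5 [226.1 278. ] [34.1 31.4] 25.016895294189453
wood 61.0 [  7.5 403.6] [ 8.4 15.6] 85.2363510131836
green 7083.5 [507.5 152.5] [97. 79.] 90.0
green 3430.0 [404.  275.2] [79.2 57.2] 10.491477012634277
rest all ((226.14785766601562, 277.968994140625), (34.072486877441406, 31.35393524169922), 25.016895294189453) [array([511., 263.,  21.]), array([578., 232.,  21.]), array([539., 159.,  21.]), array([473., 191.,  21.])]
dial guess [523.44141799 205.16316693  44.        ] staple guess [ 511.99516237 -205.61932021   94.        ]
```

View pics/crop0.png

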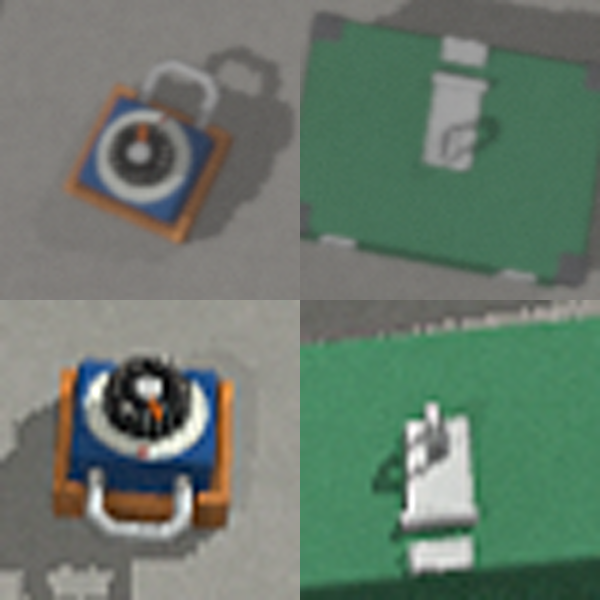

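The crops show the dial centred near top (224.5,276) and scene (380,219). The orange mark points away from the robot, and the shackle leaves along about −25° yaw. The staple ring tops out near scene (232,247.5).

```bash
cat >> h.py <<'E'
def tri(a,b):
    (o1,d1),(o2,d2)=ray("top",a),ray("scene",b)
    A=np.stack([d1,-d2],1); s=np.linalg.lstsq(A,o2-o1,rcond=None)[0]; p,q=o1+s[0]*d1,o2+s[1]*d2
    return (p+q)/2,np.linalg.norm(p-q)
from scipy.spatial.transform import Rotation as Ro
def delta(pos,yaw,roll=np.pi):
    "moves numbers to reach a tool-down pose at pos with tool x at yaw"
    s=manip.read_state(); R=Ro.from_euler("xyz",s["eef_rot"]); T=Ro.from_euler("xyz",[roll,0,yaw])
    return np.round(R.inv().apply(np.array(pos)-s["eef_pos"])/250,3), np.round((R.inv()*T).as_rotvec()/np.pi,3)
E
python3 - <<'E'
from h import *
im=cv2.imread("pics/top0.png"); sc=cv2.imread("pics/scene0.png")
def ring(i,x0,y0,x1,y1,nm,z):
    h=cv2.cvtColor(i,cv2.COLOR_BGR2HSV); m=cv2.inRange(h,(0,0,0),(180,255,255))*0
    m[y0:y1,x0:x1]=cv2.inRange(h,(100,120,30),(125,255,255))[y0:y1,x0:x1]
    p=cv2.convexHull(cv2.findNonZero(m)); r=cv2.minAreaRect(p); c=onz(nm,r[0],z)
    B=[onz(nm,q,z) for q in cv2.boxPoints(r)]
    print(nm,"blue",np.round(r[0],1),np.round(c),[np.round((B[k+1]-B[k])[:2]) for k in (0,1)])
ring(im,200,250,255,310,"top",40)
print("ring top",onz("top",(187+141*80/300,235+156*80/300),40),"ring scene",onz("scene",(355+146/6,205+106/6),40))
print("dialtop",tri((187+140*80/300,235+152*80/300),(355+149/6,205+86/6)))
sp=(210+132/6,230+106/6)
for q in((470,133),(452,152),(460,142)): print("staple",tri((365+(q[0]-300)*80/300,235+q[1]*80/300),sp))
print("staple scene z94",onz("scene",sp,94),"plate base scene z72",onz("scene",(210+(432-300)/6,230+155/6),72))
print("case c",onz("top",(404,274.5),70))
print("crown top", onz("top",(187+184*80/300,235+66*80/300),26))
for n,p in(("jar",(316,212)),("mug",(115,245))): print(n,onz("top",p,70))
L=np.array([523,209]);
for y in(1.138,-2.004): print(y,delta([523,209,130],y))
print(manip.read_state()["eef_rot"])
E
```

```text
top blue [225.1 277.1] [524. 210.  40.] [array([ 48., -23.]), array([-29., -54.])]
ring top [525.2981269  211.43697398  40.        ] ring scene [524.5675533 211.8910912  40.       ]
dialtop (array([525.55599837, 210.26581932,  55.93642263]), np.float64(2.1319303201282835))
staple (array([ 510.26304144, -206.47718938,  103.43114456]), np.float64(9.710568889403534))
staple (array([ 500.57795875, -201.49804708,   89.07812083]), np.float64(1.3509514299704262))
staple (array([ 505.67344524, -203.71676242,   96.42217485]), np.float64(4.926585384000617))
staple scene z94 [ 504.66024517 -201.20691739   94.        ] plate base scene z72 [ 513.31587664 -206.56886944   72.        ]
case c [ 505.77077206 -202.1637747    70.        ]
crown top [584.11623098 186.05502508  26.        ]
jar [662.90249139  -8.85009486  70.        ]
mug [606.21890004 457.8072854   70.        ]
1.138 (array([-1.854, -0.919,  0.369]), array([-0.   ,  0.   ,  0.567]))
-2.004 (array([-1.854, -0.919,  0.369]), array([-0.   , -0.   , -0.433]))
[-3.14055846e+00 -3.88214209e-05  2.91783786e+00]
```

Emit:
apply_moves:
  moves:
    - [[-0.93, -0.46, 0], [0, 0, -0.2], 0]
    - [[-0.93, -0.46, 0], [0, 0, -0.2], 0]
    - [[-0.93, -0.46, 0], [0, 0, -0.2], 0]
    - [[-0.93, -0.46, 0], [0, 0, -0.2], 0]
    - [[-0.93, -0.46, 0], [0, 0, -0.2], 0]
    - [[-0.93, -0.46, 0], [0, 0, -0.2], 0]
    - [[-0.93, -0.46, 0], [0, 0, -0.2], 0]
    - [[-0.93, -0.46, 0], [0, 0, -0.2], 0]
  squeeze: 8

```text
clock: 0.77
eef_pos: [326.3, 369.7, 222.2]
eef_rot: [-3.141, -0.0, -2.741]
wrist_force: [-0.7, 0.2, 0.3]
finger_gap: 94.3
finger_force: 0.0
```

```bash
python3 - <<'E'
from h import *
s=manip.read_state();print(s["eef_pos"],s["eef_rot"],s["joints"],s["clock"])
print(delta([525,211,110],s["eef_rot"][2]))
E
```

```text
[326.28503956 369.65926252 222.24234216] [-3.14075214e+00 -8.49021158e-05 -2.74063580e+00] [ 7.73731370e-01  1.73238265e-01  1.67802828e+00 -7.82355702e-04
  1.29071138e+00 -1.19780543e+00] 0.7667
(array([-0.484, -0.894,  0.45 ]), array([-0., -0.,  0.]))
```

Emit:
apply_moves:
  moves:
    - [[-0.484, -0.894, 0.3], [0, 0, 0], 0.2]
    - [[-0.484, -0.894, 0.3], [0, 0, 0], 0.2]
    - [[-0.484, -0.894, 0.3], [0, 0, 0], 0.2]
    - [[-0.484, -0.894, 0.3], [0, 0, 0], 0.2]
    - [[-0.484, -0.894, 0.3], [0, 0, 0], 0.2]
    - [[-0.484, -0.894, 0.3], [0, 0, 0], 0.2]
    - [[-0.484, -0.894, 0.3], [0, 0, 0], 0.2]
    - [[-0.484, -0.894, 0.4], [0, 0, 0], 0.2]
    - [[-0.484, -0.894, 0.45], [0, 0, 0], 0.2]
    - [[-0.484, -0.894, 0.45], [0, 0, 0], 0.2]

```text
clock: 1.6
eef_pos: [521.0, 214.5, 107.0]
eef_rot: [3.141, -0.005, -2.737]
wrist_force: [-0.2, -0.1, -0.6]
finger_gap: 75.3
finger_force: 0.0
```

```bash
python3 - <<'E'
from h import *
s=manip.read_state();print(s["eef_pos"],s["eef_rot"],s["joints"],s["clock"])
print(delta([525,211,60.5],s["eef_rot"][2]))
E
```

```text
[520.98954637 214.49800402 107.01346507] [ 3.14110354 -0.00496308 -2.73744749] [ 3.25512008e-01  4.51355787e-01  1.59772096e+00  1.09811412e-04
  1.09750208e+00 -1.64947856e+00] 1.6
(array([-0.01 , -0.019,  0.186]), array([ 0.   , -0.002, -0.   ]))
```

Emit:
apply_moves:
  moves:
    - [[0, 0, 0.05], [0, 0, 0], 0.25]
    - [[0, 0, 0.1], [0, 0, 0], 0.25]
    - [[0, 0, 0.15], [0, 0, 0], 0.25]
    - [[0, 0, 0.18], [0, 0, 0], 0.25]
    - [[0, 0, 0.195], [0, 0, 0], 0.25]
    - [[0, 0, 0.195], [0, 0, 0], 0.25]

```text
clock: 2.1
eef_pos: [522.1, 214.7, 60.4]
eef_rot: [3.141, -0.001, -2.737]
wrist_force: [0.4, -0.0, 0.8]
finger_gap: 70.4
finger_force: 0.0
```

```bash
python3 - <<'E'
from h import *
s=manip.read_state();print(s["eef_pos"],s["eef_rot"],s["moment"])
print(delta([525,211,60.5],s["eef_rot"][2]))
im=viewer.camera("scene"); cv2.imwrite("pics/s1.png",cv2.resize(im[160:280,310:450],(700,600),interpolation=cv2.INTER_CUBIC))
E
```

```text
[522.06965677 214.69590695  60.39974971] [ 3.14146860e+00 -1.35103189e-03 -2.73695735e+00] [ 0.04194276  0.01919265 -0.05463638]
(array([-0.005, -0.018, -0.   ]), array([ 0., -0., -0.]))
```

View pics/s1.png

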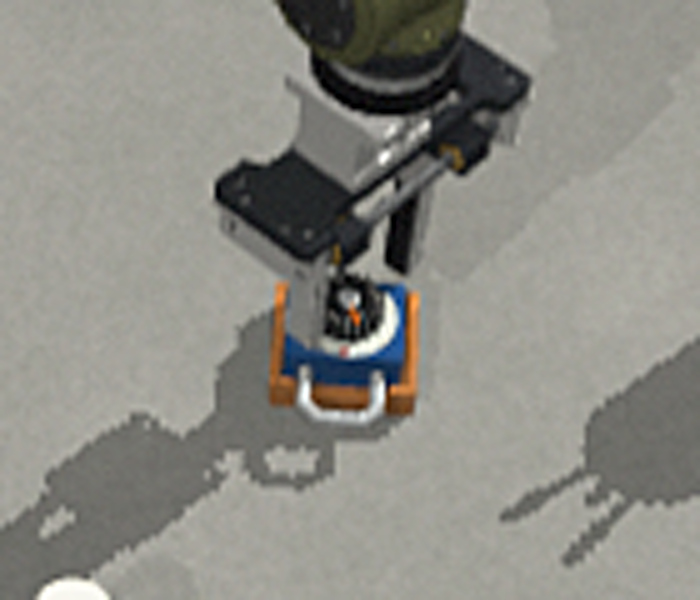

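The two fingers straddle the dial at about crop (310,300) and (400,250), above the block face. Next I correct the offset and close.

Emit:
apply_moves:
  moves:
    - [[-0.005, -0.018, 0], [0, 0, 0], 0.25]
    - [[-0.005, -0.018, 0], [0, 0, 0], 0.4]
    - [[-0.005, -0.018, 0], [0, 0, 0], 0.5]
    - [[-0.005, -0.018, 0], [0, 0, 0], 0.7]
    - [[-0.005, -0.018, 0], [0, 0, 0], 0.8]
    - [[-0.005, -0.018, 0], [0, 0, 0], 0.8]
    - [[-0.005, -0.018, 0], [0, 0, 0], 0.8]
    - [[-0.005, -0.018, 0], [0, 0, 0], 0.8]
  squeeze: 8

```text
clock: 2.82
eef_pos: [525.5, 210.9, 61.3]
eef_rot: [-3.141, 0.0, -2.737]
wrist_force: [0.3, -1.8, 1.4]
finger_gap: 40.1
finger_force: 8.0
```

```bash
python3 - <<'E'
from h import *
s=manip.read_state();print(s["eef_pos"],s["joints"],s["moment"],s["wrist_force"],s["finger_gap"],s["finger_force"])
E
```

```text
[525.48560774 210.94355749  61.34431759] [ 3.17162476e-01  5.16862405e-01  1.62137083e+00 -2.87938351e-04
  1.00313201e+00 -1.65795779e+00] [-0.4234363  -0.0656279   0.02994675] [ 0.28649644 -1.82133124  1.40446084] 40.07443474560132 8.000446110963821
```

Emit:
apply_moves:
  moves:
    - [[0, 0, 0], [0, 0, 0.03], 0.8]
    - [[0, 0, 0], [0, 0, 0.06], 0.8]
    - [[0, 0, 0], [0, 0, 0.09], 0.8]
    - [[0, 0, 0], [0, 0, 0.12], 0.8]
    - [[0, 0, 0], [0, 0, 0.15], 0.8]
    - [[0, 0, 0], [0, 0, 0.18], 0.8]
    - [[0, 0, 0], [0, 0, 0.21], 0.8]
    - [[0, 0, 0], [0, 0, 0.21], 0.8]

```text
clock: 3.48
eef_pos: [525.4, 211.4, 61.3]
eef_rot: [3.141, 0.0, 2.882]
wrist_force: [-0.0, 2.4, 0.9]
finger_gap: 39.6
finger_force: 8.0
```

```bash
cat > chk.py <<'E'
from h import *
s=manip.read_state();print(s["clock"],s["eef_pos"],s["joints"][5],s["moment"],s["wrist_force"],s["finger_gap"])
im=viewer.camera("scene"); ref=cv2.imread("pics/scene0.png")
# shackle crown: bright low-sat pixels below the block front
for i in (ref,im):
    h=cv2.cvtColor(i,cv2.COLOR_BGR2HSV)[232:256,366:394]; m=cv2.inRange(h,(0,0,170),(180,60,255)); y,x=np.nonzero(m)
    print("crown px",len(y),np.round([x.mean()+366,y.mean()+232,y.max()+232],2) if len(y) else None)
E
python3 chk.py
```

```text
3.4833 [525.41719705 211.44877548  61.32929232] -0.9937873608622034 [ 0.30343885  0.0121219  -0.00842738] [-0.02935865  2.38298031  0.85333903] 39.55863848986151
crown px 40 [378.35 240.45 243.  ]
crown px 87 [379.3  245.13 255.  ]
```

Emit:
apply_moves:
  moves:
    - [[0, 0, 0], [0, 0, 0.03], 0.8]
    - [[0, 0, 0], [0, 0, 0.06], 0.8]
    - [[0, 0, 0], [0, 0, 0.09], 0.8]
    - [[0, 0, 0], [0, 0, 0.09], 0.8]

```text
clock: 3.87
eef_pos: [525.5, 211.2, 61.3]
eef_rot: [3.141, 0.0, 2.603]
wrist_force: [1.1, 0.6, 2.1]
finger_gap: 39.6
finger_force: 8.0
```

```bash
python3 chk.py; python3 - <<'E'
from h import *
im=viewer.camera("scene"); cv2.imwrite("pics/s2.png",cv2.resize(im[200:270,340:420],(640,560),interpolation=cv2.INTER_CUBIC))
E
```

```text
3.8667 [525.46933544 211.22936941  61.32928074] -0.7143763715726799 [ 0.12771094 -0.08204415 -0.0193466 ] [1.09489255 0.62773075 2.10118457] 39.55063008444014
crown px 40 [378.35 240.45 243.  ]
crown px 75 [379.04 245.69 255.  ]
```

View pics/s2.png

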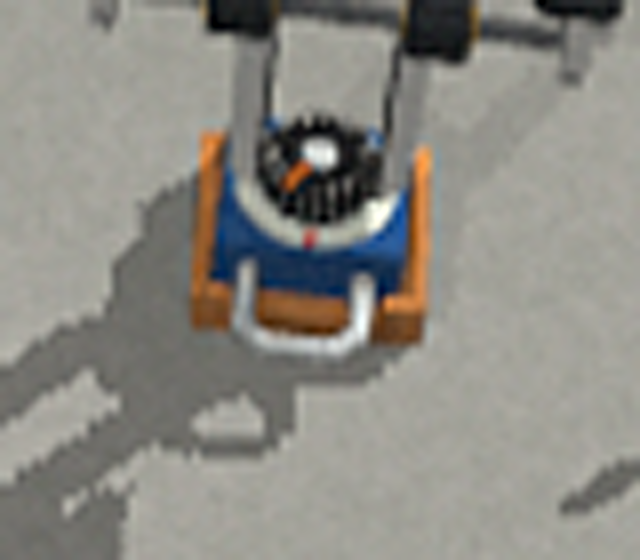

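The crop shows the fingers holding the dial and the orange mark turned clockwise to (298,178). The shackle crown is at row ~343 (image row ~243), so it hasn't clearly jumped. I'll add a crown-row measurement.

Emit:
apply_moves:
  moves:
    - [[0, 0, 0], [0, 0, 0.03], 0.8]
    - [[0, 0, 0], [0, 0, 0.06], 0.8]
    - [[0, 0, 0], [0, 0, 0.09], 0.8]
    - [[0, 0, 0], [0, 0, 0.09], 0.8]

```text
clock: 4.3
eef_pos: [525.5, 211.2, 61.3]
eef_rot: [3.141, 0.0, 2.321]
wrist_force: [1.3, 2.0, 2.2]
finger_gap: 39.7
finger_force: 8.0
```

```bash
cat > chk.py <<'E'
from h import *
s=manip.read_state();print(s["clock"],s["eef_pos"],s["joints"][5],s["moment"],s["wrist_force"],s["finger_gap"])
im=viewer.camera("scene"); ref=cv2.imread("pics/scene0.png")
for i in (ref,im):
    v=i[237:250,374:383].astype(float).sum(2).mean(1); k=int(v.argmax())
    print("crown row",k+237, np.round(v/3))
E
python3 chk.py
```

```text
4.3 [525.52852909 211.19113298  61.32801546] -0.43262036347283905 [ 0.2428103  -0.17221566 -0.04710012] [1.2651592  1.97069654 2.22665968] 39.692455912214115
crown row 243 [ 77.  89.  83.  65.  50. 156. 183. 136. 102.  98.  98. 124. 140.]
crown row 243 [ 89.  95.  89.  66.  72. 173. 183. 126. 106. 107. 110. 133. 147.]
```

Crown row unchanged, so not clicked yet (1.22 rad turned). Keep turning.

Emit:
apply_moves:
  moves:
    - [[0, 0, 0], [0, 0, 0.03], 0.8]
    - [[0, 0, 0], [0, 0, 0.06], 0.8]
    - [[0, 0, 0], [0, 0, 0.09], 0.8]
    - [[0, 0, 0], [0, 0, 0.09], 0.8]

```text
clock: 4.68
eef_pos: [525.6, 211.2, 61.3]
eef_rot: [3.141, 0.0, 2.039]
wrist_force: [1.6, 1.9, 2.7]
finger_gap: 39.8
finger_force: 8.0
```

```bash
python3 chk.py
```

```text
4.6833 [525.58548093 211.16354775  61.33505651] -0.15117111177756312 [ 0.3694887  -0.30227187 -0.005211  ] [1.55329067 1.90626561 2.65249017] 39.79281846708937
crown row 243 [ 77.  89.  83.  65.  50. 156. 183. 136. 102.  98.  98. 124. 140.]
crown row 243 [ 88.  96.  88.  66.  79. 180. 185. 124. 106. 106. 109. 133. 148.]
```

Emit:
apply_moves:
  moves:
    - [[0, 0, 0], [0, 0, 0.03], 0.8]
    - [[0, 0, 0], [0, 0, 0.06], 0.8]
    - [[0, 0, 0], [0, 0, 0.09], 0.8]
    - [[0, 0, 0], [0, 0, 0.09], 0.8]

```text
clock: 5.07
eef_pos: [525.5, 211.1, 61.3]
eef_rot: [3.141, -0.0, 1.757]
wrist_force: [1.1, 2.5, 2.9]
finger_gap: 39.6
finger_force: 8.0
```

```bash
python3 chk.py
```

```text
5.0667 [525.5393137  211.11866507  61.33648621] 0.13091145329255394 [ 0.24522605 -0.28833068 -0.07087636] [1.08063783 2.45413854 2.89718622] 39.56985616504556
crown row 243 [ 77.  89.  83.  65.  50. 156. 183. 136. 102.  98.  98. 124. 140.]
crown row 243 [ 88.  94.  87.  65.  80. 177. 180. 122. 107. 107. 108. 134. 148.]
```

Emit:
apply_moves:
  moves:
    - [[0, 0, 0], [0, 0, 0.03], 0.8]
    - [[0, 0, 0], [0, 0, 0.06], 0.8]
    - [[0, 0, 0], [0, 0, 0.09], 0.8]
    - [[0, 0, 0], [0, 0, 0.09], 0.8]

```text
clock: 5.45
eef_pos: [525.5, 211.0, 61.3]
eef_rot: [3.141, -0.0, 1.475]
wrist_force: [3.2, 1.2, 2.1]
finger_gap: 39.7
finger_force: 8.0
```

```bash
python3 chk.py
```

```text
5.45 [525.53245026 211.01027033  61.32652562] 0.4132713631823628 [ 0.23259988 -0.44842491 -0.00109582] [3.21811924 1.24239077 2.06471134] 39.71917711188281
crown row 243 [ 77.  89.  83.  65.  50. 156. 183. 136. 102.  98.  98. 124. 140.]
crown row 244 [ 88.  96.  89.  73.  64.  80. 168. 191. 143. 105. 103. 133. 148.]
```

```bash
python3 - <<'E'
from h import *
for d in(62,67.5,84): print(d,proj("scene",[525.3+d*np.cos(.43),211-d*np.sin(.43),26]))
im=viewer.camera("scene"); cv2.imwrite("pics/s3.png",cv2.resize(im[200:270,340:420],(640,560),interpolation=cv2.INTER_CUBIC))
E
```

```text
62 (np.float64(378.74212288601325), np.float64(243.49502835043836))
67.5 (np.float64(378.7441988525836), np.float64(245.08048828722977))
84 (np.float64(378.7504267737317), np.float64(249.88105028708603))
```

View pics/s3.png

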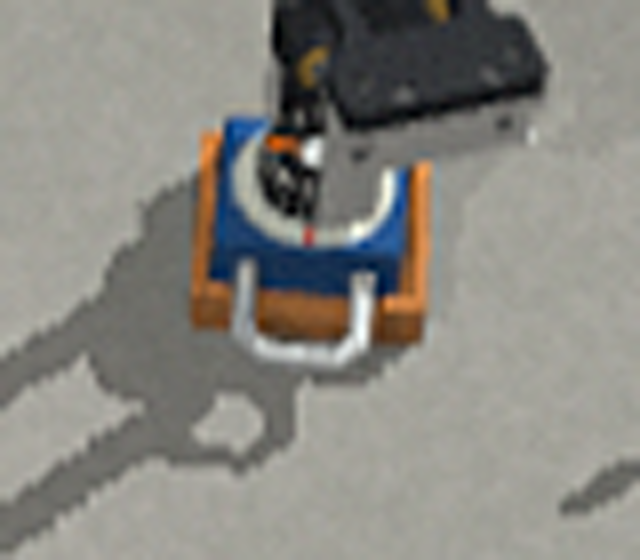

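The crown row moved to crop (303,353), about 1.5 px further out. A 5.5 mm jump should be ~1.6 px, so the notch has clicked. Next I release and rise.

Emit:
apply_moves:
  moves:
    - [[0, 0, 0], [0, 0, 0], 0.3]
    - [[0, 0, 0], [0, 0, 0], 0.3]
    - [[0, 0, 0], [0, 0, 0], 0.3]
    - [[0, 0, -0.1], [0, 0, 0], 0.3]
    - [[0, 0, -0.2], [0, 0, 0], 0.4]
    - [[0, 0, -0.2], [0, 0, 0.04], 0.6]
    - [[0, 0, -0.2], [0, 0, 0.08], 0.7]
    - [[0, 0, -0.2], [0, 0, 0.107], 0.7]
    - [[0, 0, -0.2], [0, 0, 0.107], 0.7]
  squeeze: 5

```text
clock: 6.3
eef_pos: [525.1, 210.9, 111.0]
eef_rot: [-3.141, 0.001, 1.134]
wrist_force: [0.3, 0.6, -0.5]
finger_gap: 36.1
finger_force: 0.0
```

```bash
python3 chk.py; python3 - <<'E'
from h import *
print(manip.read_state()["eef_rot"],delta([586.7,182.9,110],1.141),delta([586.7,182.9,34],1.141))
E
```

```text
6.3 [525.08582743 210.9394877  111.03823233] 0.754257469596736 [-0.0836724   0.07094545  0.00116312] [ 0.26971183  0.61254455 -0.50537532] 36.07204928851129
crown row 243 [ 77.  89.  83.  65.  50. 156. 183. 136. 102.  98.  98. 124. 140.]
crown row 244 [ 86.  94.  87.  73.  64.  78. 166. 191. 142. 105. 102. 134. 148.]
[-3.14101157e+00  5.66796608e-04  1.13926278e+00] (array([0.001, 0.271, 0.004]), array([-0.   ,  0.   , -0.001])) (array([0.001, 0.271, 0.308]), array([-0.   ,  0.   , -0.001]))
```

Emit:
apply_moves:
  moves:
    - [[0, 0.14, 0], [0, 0, 0], 0.7]
    - [[0, 0.271, 0], [0, 0, 0], 0.7]
    - [[0, 0.271, 0.05], [0, 0, 0], 0.7]
    - [[0, 0.271, 0.13], [0, 0, 0], 0.7]
    - [[0, 0.271, 0.2], [0, 0, 0], 0.7]
    - [[0, 0.271, 0.2], [0, 0, 0], 0.7]
    - [[0, 0.271, 0.2], [0, 0, 0], 0.7]

```text
clock: 6.93
eef_pos: [586.2, 182.5, 60.6]
eef_rot: [-3.14, 0.001, 1.139]
wrist_force: [-0.4, -0.1, 1.2]
finger_gap: 28.3
finger_force: 0.0
```

```bash
python3 - <<'E'
from h import *
s=manip.read_state();print(s["eef_pos"],s["finger_gap"],s["wrist_force"],delta([586.7,182.9,34],1.141))
im=viewer.camera("scene"); cv2.imwrite("pics/s4.png",cv2.resize(im[190:270,340:430],(720,600),interpolation=cv2.INTER_CUBIC))
E
```

```text
[586.24646668 182.46958495  60.5730881 ] 28.29104745361663 [-0.38900517 -0.10523945  1.21917005] (array([0.002, 0.001, 0.106]), array([-0.001,  0.   , -0.001]))
```

View pics/s4.png

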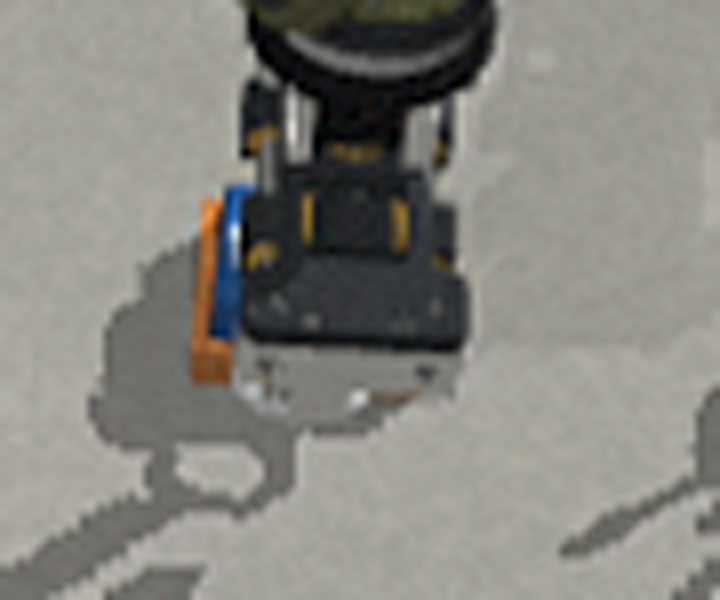

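The gripper body hides the loop in this view, so I descend on the geometry and watch the force.

Emit:
apply_moves:
  moves:
    - [[0.002, 0.001, 0.025], [0, 0, 0], 0.7]
    - [[0.002, 0.001, 0.05], [0, 0, 0], 0.7]
    - [[0.002, 0.001, 0.075], [0, 0, 0], 0.7]
    - [[0.002, 0.001, 0.106], [0, 0, 0], 0.7]
    - [[0.002, 0.001, 0.106], [0, 0, 0], 0.7]

```text
clock: 7.4
eef_pos: [586.5, 182.7, 32.9]
eef_rot: [-3.14, 0.001, 1.137]
wrist_force: [-0.0, 0.4, -1.1]
finger_gap: 28.3
finger_force: 0.0
```

Emit:
apply_moves:
  moves:
    - [[0, 0, 0], [0, 0, 0], 0.8]
    - [[0, 0, 0], [0, 0, 0], 0.9]
    - [[0, 0, 0], [0, 0, 0], 0.97]
    - [[0, 0, 0], [0, 0, 0], 0.97]
    - [[0, 0, 0], [0, 0, 0], 0.97]
    - [[0, 0, 0], [0, 0, 0], 0.97]
  squeeze: 5

```text
clock: 7.9
eef_pos: [587.5, 182.9, 35.0]
eef_rot: [3.141, -0.0, 1.136]
wrist_force: [0.1, -0.2, 1.4]
finger_gap: 8.7
finger_force: 4.6
```

Gripped the 8 mm bar (gap 8.7). Pull along tool +y.

Emit:
apply_moves:
  moves:
    - [[0, 0.01, 0], [0, 0, 0], 0.97]
    - [[0, 0.02, 0], [0, 0, 0], 0.97]
    - [[0, 0.03, 0], [0, 0, 0], 0.97]
    - [[0, 0.04, 0], [0, 0, 0], 0.97]
    - [[0, 0.05, 0], [0, 0, 0], 0.97]
    - [[0, 0.06, 0], [0, 0, 0], 0.97]
    - [[0, 0.06, 0], [0, 0, 0], 0.97]
    - [[0, 0.06, 0], [0, 0, 0], 0.97]

```text
clock: 8.57
eef_pos: [601.3, 176.4, 34.8]
eef_rot: [3.141, -0.0, 1.136]
wrist_force: [-0.3, -2.7, 1.9]
finger_gap: 8.8
finger_force: 4.9
```

Emit:
apply_moves:
  moves:
    - [[0, 0.005, 0], [0, 0, 0], 0.97]
    - [[0, 0.01, 0], [0, 0, 0], 0.97]
    - [[0, 0.01, 0], [0, 0, 0], 0.97]
    - [[0, 0.01, 0], [0, 0, 0], 0.97]

```text
clock: 8.9
eef_pos: [603.1, 175.6, 34.6]
eef_rot: [-3.141, 0.0, 1.137]
wrist_force: [-2.7, 0.0, 1.1]
finger_gap: 8.8
finger_force: 4.6
```

Emit:
apply_moves:
  moves:
    - [[0, 0.006, 0], [0, 0, 0], 0.97]
    - [[0, 0.012, 0], [0, 0, 0], 0.97]
    - [[0, 0.012, 0], [0, 0, 0], 0.97]
    - [[0, 0.012, 0], [0, 0, 0], 0.97]

```text
clock: 9.23
eef_pos: [605.1, 174.5, 34.3]
eef_rot: [-3.14, 0.001, 1.137]
wrist_force: [-6.2, 1.9, 1.3]
finger_gap: 7.7
finger_force: 5.7
```

```bash
python3 - <<'E'
from h import *
s=manip.read_state();print(s["eef_pos"],s["wrist_force"],s["clock"],s["eef_rot"])
E
```

```text
[605.14636302 174.54441592  34.25867048] [-6.22806333  1.85684887  1.29982812] 9.2333 [-3.13961984e+00  7.10601777e-04  1.13658145e+00]
```

The force rises to 6.5 N at the stop after about 19 mm of pull, so the shackle is open. Next I release, rise, and turn for the block grip.

Emit:
apply_moves:
  moves:
    - [[0, -0.006, 0], [0, 0, 0], 0.85]
    - [[0, -0.006, 0], [0, 0, 0], 0.7]
    - [[0, -0.006, 0], [0, 0, 0], 0.7]
    - [[0, -0.006, 0], [0, 0, 0], 0.7]
    - [[0, -0.006, -0.1], [0, 0, 0], 0.7]
    - [[0, -0.006, -0.2], [0, 0, 0], 0.7]
    - [[0, -0.006, -0.3], [0, 0, 0], 0.6]
    - [[0, -0.1, -0.36], [0, 0, -0.04], 0.4]
    - [[0, -0.2, -0.36], [0, 0, -0.08], 0.2]
    - [[0, -0.3, -0.36], [0, 0, -0.12], 0]
    - [[0, -0.33, -0.36], [0, 0, -0.16], 0]
    - [[0, -0.33, -0.36], [0, 0, -0.2], 0]

```text
clock: 10.23
eef_pos: [529.8, 209.9, 125.2]
eef_rot: [3.141, -0.0, 1.769]
wrist_force: [0.7, 0.1, -0.2]
finger_gap: 64.9
finger_force: 0.0
```

Emit:
apply_moves:
  moves:
    - [[0, 0, 0], [0, 0, -0.04], 0]
    - [[0, 0, 0], [0, 0, -0.08], 0]
    - [[0, 0, 0], [0, 0, -0.12], 0]
    - [[0, 0, 0], [0, 0, -0.16], 0]
    - [[0, 0, 0], [0, 0, -0.2], 0]
    - [[0, 0, 0], [0, 0, -0.24], 0]
    - [[0, 0, 0], [0, 0, -0.28], 0]
    - [[0, 0, 0], [0, 0, -0.3], 0]
    - [[0, 0, 0], [0, 0, -0.3], 0]
    - [[0, 0, 0], [0, 0, -0.3], 0]

```text
clock: 11.07
eef_pos: [531.1, 209.0, 124.8]
eef_rot: [3.141, 0.0, 2.701]
wrist_force: [0.7, -0.3, 0.5]
finger_gap: 93.9
finger_force: 0.0
```

```bash
python3 chk.py; python3 - <<'E'
from h import *
print(manip.read_state()["joints"],delta([526.5,210.4,100],2.71),delta([526.5,210.4,41.5],2.71))
im=viewer.camera("scene"); cv2.imwrite("pics/s5.png",cv2.resize(im[180:270,340:440],(660,594),interpolation=cv2.INTER_CUBIC))
E
```

```text
11.0667 [531.14923546 208.96308672 124.79611899] -0.8199465975559559 [-0.01718644 -0.02132301 -0.01675509] [ 0.70217685 -0.26121344  0.49129563] 93.91840457065612
crown row 243 [ 77.  89.  83.  65.  50. 156. 183. 136. 102.  98.  98. 124. 140.]
crown row 249 [ 75.  89.  89.  74.  67.  90. 103. 103. 104. 102.  90. 137. 191.]
[ 3.10706014e-01  4.41554839e-01  1.56586398e+00 -7.74494758e-05
  1.13387539e+00 -8.19591894e-01] (array([ 0.019, -0.003,  0.099]), array([ 0.   ,  0.   , -0.003])) (array([ 0.019, -0.003,  0.333]), array([ 0.   ,  0.   , -0.003]))
```

View pics/s5.png

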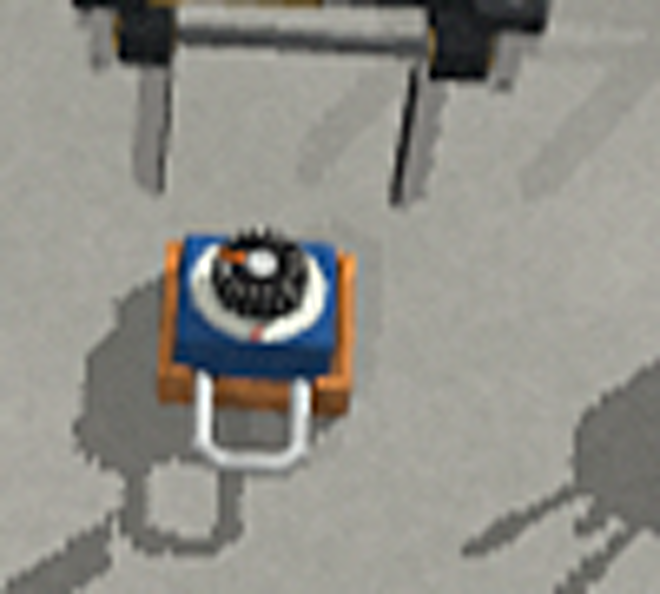

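The shackle is fully out: crown at crop row ~460, image row ~249.7 against ~249 expected at the stop. The lock is still seated and the fingers are aligned with it.

Emit:
apply_moves:
  moves:
    - [[0.019, -0.003, 0], [0, 0, -0.003], 0]
    - [[0.019, -0.003, 0.08], [0, 0, -0.003], 0]
    - [[0.019, -0.003, 0.16], [0, 0, -0.003], 0]
    - [[0.019, -0.003, 0.22], [0, 0, -0.003], 0]
    - [[0.019, -0.003, 0.28], [0, 0, -0.003], 0]
    - [[0.019, -0.003, 0.32], [0, 0, -0.003], 0]
    - [[0.019, -0.003, 0.333], [0, 0, -0.003], 0]
    - [[0.019, -0.003, 0.333], [0, 0, -0.003], 0]
    - [[0.019, -0.003, 0.333], [0, 0, -0.003], 0]

```text
clock: 11.92
eef_pos: [526.6, 210.5, 42.1]
eef_rot: [3.141, 0.001, 2.713]
wrist_force: [0.2, -0.8, -0.1]
finger_gap: 93.9
finger_force: 0.0
```

Emit:
apply_moves:
  moves:
    - [[0, 0, 0], [0, 0, 0], 0.15]
    - [[0, 0, 0], [0, 0, 0], 0.25]
    - [[0, 0, 0], [0, 0, 0], 0.3]
    - [[0, 0, 0], [0, 0, 0], 0.4]
    - [[0, 0, 0], [0, 0, 0], 0.5]
    - [[0, 0, 0], [0, 0, 0], 0.5]
    - [[0, 0, 0], [0, 0, 0], 0.5]
    - [[0, 0, 0], [0, 0, 0], 0.5]
  squeeze: 18

```text
clock: 12.58
eef_pos: [526.5, 210.3, 41.7]
eef_rot: [3.142, 0.0, 2.713]
wrist_force: [-1.3, -1.6, 4.9]
finger_gap: 65.9
finger_force: 17.9
```

Emit:
apply_moves:
  moves:
    - [[0, 0, -0.02], [0, 0, 0], 0.5]
    - [[0, 0, -0.04], [0, 0, 0], 0.5]
    - [[0, 0, -0.08], [0, 0, 0], 0.5]
    - [[0, 0, -0.14], [0, 0, 0], 0.5]
    - [[0, 0, -0.22], [0, 0, 0], 0.5]
    - [[0, 0, -0.3], [0, 0, 0], 0.5]
    - [[0, 0, -0.38], [0, 0, 0], 0.5]
    - [[0, 0, -0.46], [0, 0, 0], 0.5]
    - [[0, 0, -0.52], [0, 0, 0], 0.5]
    - [[0, 0, -0.56], [0, 0, 0], 0.5]
    - [[0, 0, -0.56], [0, 0, 0], 0.5]
    - [[0, 0, -0.56], [0, 0, 0], 0.5]

```text
clock: 13.58
eef_pos: [526.3, 210.3, 181.3]
eef_rot: [3.142, -0.0, 2.713]
wrist_force: [0.7, 1.3, -4.9]
finger_gap: 66.1
finger_force: 17.9
```

```bash
python3 - <<'E'
from h import *
s=manip.read_state();print(s["clock"],s["finger_gap"],s["finger_force"],s["wrist_force"],s["eef_rot"])
a=s["eef_rot"][2]-np.pi; t=np.array([505,-202]); c=t-67*np.array([np.cos(a),np.sin(a)])
print(a,c,s["eef_pos"],delta([*c,s["eef_pos"][2]],s["eef_rot"][2]))
im=viewer.camera("scene"); cv2.imwrite("pics/s6.png",cv2.resize(im[90:270,310:510],(660,594),interpolation=cv2.INTER_CUBIC))
E
```

```text
13.5833 66.06582714301383 17.87875771522522 [ 0.72825527  1.298563   -4.90441067] [ 3.14151797e+00 -1.71113054e-05  2.71343846e+00]
-0.42815419309097047 [ 444.04784452 -174.1821147 ] [526.25503654 210.32706451 181.32081816] (array([-0.339, -1.536, -0.   ]), array([ 0., -0., -0.]))
```

View pics/s6.png

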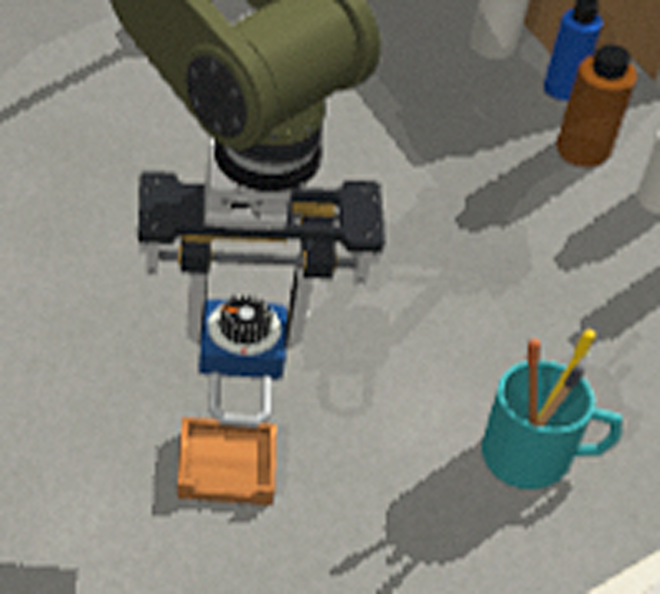

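The lock hangs level in the fingers, clear of the empty rest, with the shackle still out at crop (240,400). I carry it to the staple in two smooth moves.

Emit:
apply_moves:
  moves:
    - [[-0.007, -0.03, 0], [0, 0, 0], 0.5]
    - [[-0.02, -0.09, 0], [0, 0, 0], 0.5]
    - [[-0.035, -0.16, 0], [0, 0, 0], 0.5]
    - [[-0.053, -0.24, 0], [0, 0, 0], 0.5]
    - [[-0.071, -0.32, 0], [0, 0, 0], 0.5]
    - [[-0.088, -0.4, 0], [0, 0, 0], 0.5]
    - [[-0.106, -0.48, 0], [0, 0, 0], 0.5]
    - [[-0.124, -0.56, 0], [0, 0, 0], 0.5]
    - [[-0.141, -0.64, 0], [0, 0, 0], 0.5]
    - [[-0.157, -0.71, 0], [0, 0, 0], 0.5]
    - [[-0.168, -0.76, 0], [0, 0, 0], 0.5]
    - [[-0.17, -0.77, 0], [0, 0, 0], 0.5]

```text
clock: 14.63
eef_pos: [484.1, 15.0, 181.0]
eef_rot: [-3.141, -0.001, 2.711]
wrist_force: [-1.3, 0.0, -4.6]
finger_gap: 65.8
finger_force: 17.9
```

Emit:
apply_moves:
  moves:
    - [[-0.007, -0.03, 0], [0, 0, 0], 0.5]
    - [[-0.02, -0.09, 0], [0, 0, 0], 0.5]
    - [[-0.035, -0.16, 0], [0, 0, 0], 0.5]
    - [[-0.053, -0.24, 0], [0, 0, 0], 0.5]
    - [[-0.071, -0.32, 0], [0, 0, 0], 0.5]
    - [[-0.088, -0.4, 0], [0, 0, 0], 0.5]
    - [[-0.106, -0.48, 0], [0, 0, 0], 0.5]
    - [[-0.124, -0.56, 0], [0, 0, 0], 0.5]
    - [[-0.141, -0.64, 0], [0, 0, 0], 0.5]
    - [[-0.157, -0.71, 0], [0, 0, 0], 0.5]
    - [[-0.168, -0.76, 0], [0, 0, 0], 0.5]
    - [[-0.17, -0.77, 0], [0, 0, 0], 0.5]

```text
clock: 15.63
eef_pos: [443.2, -176.7, 181.2]
eef_rot: [-3.141, -0.0, 2.712]
wrist_force: [-0.4, -0.6, -4.6]
finger_gap: 66.3
finger_force: 17.9
```

Emit:
apply_moves:
  moves:
    - [[0, 0, 0], [0, 0, 0], 0.5]
    - [[0, 0, 0], [0, 0, 0], 0.5]
    - [[0, 0, 0], [0, 0, 0], 0.5]
    - [[0, 0, 0], [0, 0, 0], 0.5]
    - [[0, 0, 0], [0, 0, 0], 0.5]
    - [[0, 0, 0], [0, 0, 0], 0.5]

```text
clock: 16.13
eef_pos: [444.0, -174.9, 181.5]
eef_rot: [3.142, -0.0, 2.714]
wrist_force: [0.4, 0.1, -4.2]
finger_gap: 66.3
finger_force: 17.9
```

```bash
python3 - <<'E'
from h import *
s=manip.read_state();print(s["clock"],s["finger_gap"],s["finger_force"],s["wrist_force"],s["eef_pos"],s["eef_rot"],np.abs(s["qd"]).max())
a=s["eef_rot"][2]-np.pi; loop=s["eef_pos"]+np.array([67*np.cos(a),67*np.sin(a),-15.5]);print("loop",loop,"px",proj("scene",loop),proj("top",loop))
im=viewer.camera("scene"); t=viewer.camera("top")
cv2.imwrite("pics/s7.png",np.hstack([cv2.resize(im[150:300,180:310],(390,450)),cv2.resize(t[215:335,340:444],(390,450))]))
E
```

```text
16.1333 66.34357404791379 17.878531515598297 [ 0.3798263   0.09780204 -4.24349014] [ 443.96453029 -174.85765151  181.45781538] [ 3.14157237e+00 -9.06197170e-06  2.71400800e+00] 0.0031736551386320243
loop [ 504.93251938 -202.64081738  165.95781538] px (np.float64(227.5627518858431), np.float64(230.35350595745777)) (np.float64(411.4415976521974), np.float64(267.75237613410354))
```

View pics/s7.png

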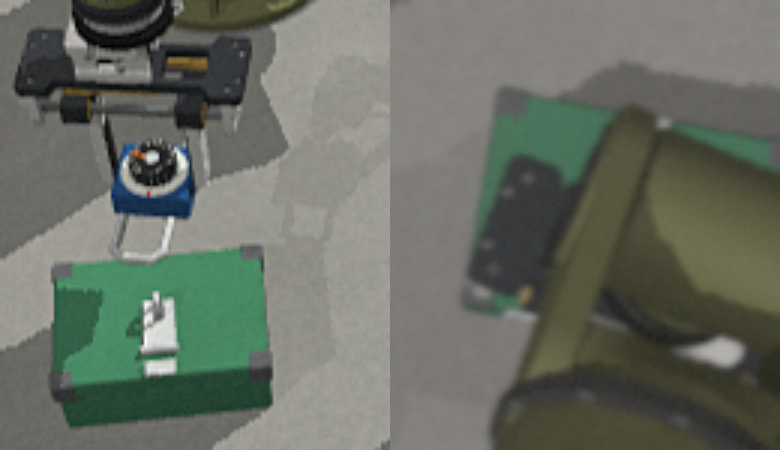

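The loop sits at crop (142,238), scene (227,229). That matches the projected loop, 72 mm above the staple point. The shackle is still out, the lock is level and at rest, so I hand in.

```bash
python3 -c "
from cell import manip
print(manip.sign_off())"
```

```text
the job is handed in; nothing more can be done
None
```

I handed the job in with the lock unlocked, its shackle fully open, and the gripper holding it level (18 N grip) with the loop about 72 mm above the staple; it took about 16 s, and the judge's verdict was not shown.

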